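# Hanging lab tools into the wash bucket

### The arm

A 7-joint arm with a two-finger parallel gripper is mounted at the origin on the work surface. World frame = base frame: x ahead of the robot, y to its left, z up, the work surface at z = 0. Lengths are in m, angles in rad, forces in N, time in s.
With the tool pointing down it reaches from about 0.425 to 0.925 m from the base axis. Payload 6.8 kg.
Tool frame: the origin (TCP) lies at the very end of the fingers, on their centre line; the grasp point (between the pads) lies 19 mm behind it; z points along the fingers, y is the line along which they close (so a half turn about z gives the same grasp; the last joint's range is limited). The gripper opens to 88 mm and grips with 3 to 60 N. Pads are 20 mm wide; open, the fingers measure 115 mm over their backs; the gripper's body (75 mm by 178 mm) begins 61 mm behind the grasp point.
Start: joints at [1.017, 0.477, 0.022, 1.555, -0.011, 1.109, -0.083], TCP at [0.291, -0.609, 0.223] pointing down, gripper open.
Joint ranges: [-2.96, 2.96], [-0.34, 2.1], [-1.41, 1.46], [0.24, 2.44], [-1.37, 4.51], [0.17, 1.92], [-2.96, 2.96]. Speed limits (rad/s): [2.39, 2.39, 3.14, 3.14, 3.14, 3.14, 3.14].

### API

Orientations are given as a rotation vector (axis times angle).
In Python, from station import manip, kinematics, monitor, eyes gives the robot as it stands. The module is installed in compiled form; this text tells all that it offers. Calls block until the motion is done:
- manip.move_ptp(position, orientation): joint-space move of the TCP to a pose.
- manip.move_straight(position, vel=0.15, ori=None, stop_force=None): straight line of the TCP; ori=None keeps the orientation; vel is the mean speed in m/s. With stop_force (N) it stops when the force on the tool has changed by that much, and returns True; else False.
- manip.goto_joints(angles): joint-space move.
- manip.gripper_to(opening, strength=None): opening from 0.0 (shut) to 1.0 (fully open); strength is the grip in N (None keeps the last); returns when the fingers have stopped.
- manip.wait(seconds).
- kinematics.ik(position, orientation): joint angles nearest the present ones, or None.
- monitor.get_obs(): the state.
- eyes.capture(name): name is "scene" or "top" or "wrist"; returns the picture (400x640x3 uint8, red, green, blue); there is no depth.
- eyes.camera_params(name): a dict with "mtx" (3x3 intrinsics, pixels), "world_from_camera" (4x4, takes a point from camera to world coordinates). Camera axes: x right, y up, looking along -z (the intrinsics and any distortion apply to the point x, -y, -z); pixel columns grow to the right and rows downward; lengths in m; the calibration is good to about 2 mm. A picture is of the moment at which its call begins: read the wrist's pose just before it. camera_params takes no time and is no camera call; for the wrist camera it gives the pose at the moment of the call.
A pose or a line that the arm cannot do raises manip.PlanningError and nothing moves.
- manip.sign_off(): hands the job in; it is judged then, once.
The state is a dict: "time_s": time; "joint_positions": joint angles; "dq": joint speeds; "tau": joint torques, N m; "tcp_pos": TCP position; "orientation": TCP orientation; "force": force on the tool from outside, world axes, zero at the start; "moment": the same for the moment, N m; "finger_gap": opening from 0.0 (shut) to 1.0 (fully open); "gripper_force": force on a finger pad.
Only numpy, scipy, OpenCV 4.12 (cv2) and the standard library are available. Lean on these libraries where they do the work, as an engineer would, in place of code of your own. Each camera call takes 0.05 s, during which the arm holds its last target. There are 200 camera calls.

### The job

The scraper and the tamper need washing: lift each of them off its peg on the tool rack and stand it in the black bucket, working end down. Lower each one well down inside before letting go rather than dropping it from the rim, keep the bucket upright, and leave the pointed trowel hanging where it is.

Things in the scene. Friction and masses are not known exactly. Their poses are not given: they have to be found in the camera images.
- rack: Fixed steel tool rack. Origin: underside of its base, on the bench. Base plate x -100 to +60, y -180 to +180, 12 mm thick. Posts 16 mm thick at x 30, y +-165 carry a 16 mm bar along y, axis 218 mm up. From the bar three 8 mm round pegs run level to -x (to the robot) at y -130, 0, +130, axis 218 mm up. One tool hangs on each peg at about x -50; which is where varies.
- peg_tip (a point): Centre of the end of the rack's middle peg: rack x -85, z 228 mm. Each peg is level as far as x -70, then turns up 10 mm to its end. To come off, a tool is raised 10 to 24 mm (best 17) so that its slot passes the upturned tip, then moved at least 50 mm along the rack's -x. The outer pegs' ends are 130 mm either side along y.
- scraper: Scraper, 140 g: wooden handle over a flat square-ended steel blade 75 mm wide, 3 mm thick, 70 mm high (top 30 mm is 45 wide). 190 mm long. Wooden handle, z 85 to 190: flat bar 34 mm wide (y), 14 mm thick (x), with a through slot 20 mm wide, z 149 to 182, by which it hangs. Origin: centre of its lowest end; z up along the handle, y across its width. Working end: blade.
- tamper: Hand tamper, 400 g: wooden handle, 16 mm steel rod, and at the bottom a round steel foot 54 mm across and 20 mm high. 190 mm long. Wooden handle, z 85 to 190: flat bar 34 mm wide (y), 14 mm thick (x), with a through slot 20 mm wide, z 149 to 182, by which it hangs. Origin: centre of its lowest end; z up along the handle, y across its width. Working end: foot.
- trowel: Pointing trowel, 130 g: wooden handle and a thin diamond-shaped steel blade 71 mm wide with its point down. Stays hanging. 190 mm long. Wooden handle, z 85 to 190: flat bar 34 mm wide (y), 14 mm thick (x), with a through slot 20 mm wide, z 149 to 182, by which it hangs. Origin: centre of its lowest end; z up along the handle, y across its width. 
- bucket: Loose black open round bucket, 800 g, 125 mm high; outer diameter 160 mm at the bottom and 184 mm at the rim, wall 4 mm, floor 5 mm thick. Origin: centre of its underside; z up.
There are look-alikes about, which are no part of the job. What is shaped like the trowel but green or white is not meant.

How it is judged:
By the outcome, as a careful person would: the job done as asked, in the order asked, and still so for the second after the job is handed in, with the robot touching nothing.
It also fails if it takes over 67 s, if anything falls off the work surface, if the arm or the gripper's body presses on something with over 40 N, if the wrist force passes 120 N, or if a joint passes its speed limit or range.

## Working session

There is one attempt and no reset: what is moved stays moved. The work goes in short steps, each a Python script; the robot and the scene stay as the last script left them, time stands still between calls to the robot, and variables do not carry over. Pictures are saved under pics/ and viewed, at most 10 in all, crops included, and the job is handed in when it is done.

```bash
mkdir -p pics; python3 - <<'E'
from station import manip, kinematics, monitor, eyes
import cv2, numpy as np
np.set_printoptions(precision=4,suppress=True)
for n in ("scene","top"):
    im=eyes.capture(n); cv2.imwrite(f"pics/{n}0.png",im[:,:,::-1]); p=eyes.camera_params(n); print(n,p)
print(monitor.get_obs())
E
```

```text
scene {'mtx': array([[420.3517,   0.    , 314.3615],
       [  0.    , 420.3517, 201.3755],
       [  0.    ,   0.    ,   1.    ]]), 'world_from_camera': array([[ 0.5088, -0.5873,  0.6294,  1.2681],
       [ 0.8609,  0.3481, -0.3711, -0.4829],
       [-0.0011,  0.7307,  0.6827,  1.0231],
       [ 0.    ,  0.    ,  0.    ,  1.    ]])}
top {'mtx': array([[371.7013,   0.    , 328.677 ],
       [  0.    , 371.7013, 200.3628],
       [  0.    ,   0.    ,   1.    ]]), 'world_from_camera': array([[-0.0171,  0.9955, -0.0932,  0.3738],
       [-0.9998, -0.016 ,  0.0127, -0.0084],
       [ 0.0112,  0.0934,  0.9956,  0.9788],
       [ 0.    ,  0.    ,  0.    ,  1.    ]])}
{'time_s': 0.1, 'joint_positions': array([ 1.0169,  0.4777,  0.0224,  1.5563, -0.0115,  1.1093, -0.0831]), 'dq': array([-0.    , -0.0024, -0.0008, -0.0027, -0.0009,  0.0012, -0.    ]), 'tau': array([  0.0046, -58.41  ,   1.5406, -27.3316,  -0.0541,   0.0131,
         0.0001]), 'tcp_pos': array([ 0.2908, -0.6086,  0.2218]), 'orientation': array([-3.0624, -0.6942,  0.0007]), 'force': array([-0.5909,  0.5145,  0.5782]), 'moment': array([ 0.0021, -0.0442,  0.0569]), 'gripper_force': 0.0, 'finger_gap': 1.0040113027150264}
```

View pics/scene0.png

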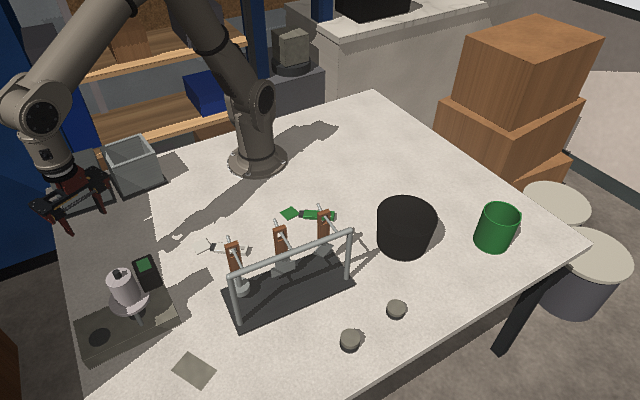

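View pics/top0.png

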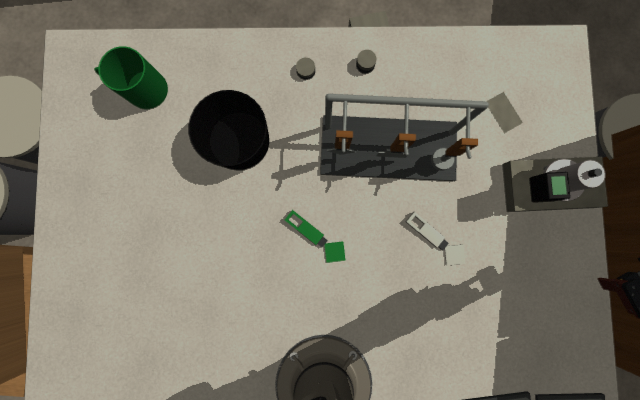

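The rack lies ahead and to the right. The tamper is the right-hand tool in the top view (foot at about 444,157), and the black bucket rim is at about (229,128). Next I'll zoom in to tell the scraper from the trowel.

```bash
cat > h.py <<'E'
import cv2, numpy as np
from station import manip, kinematics, monitor, eyes
from scipy.spatial.transform import Rotation as R
np.set_printoptions(precision=4,suppress=True)
def ray(P,px):
    K=P["mtx"];T=P["world_from_camera"]
    d=np.linalg.inv(K)@np.array([px[0],px[1],1.]); d=T[:3,:3]@(d*[1,-1,-1]); return T[:3,3],d
def onz(P,px,z):
    o,d=ray(P,px); return o+d*(z-o[2])/d[2]
def proj(P,p):
    T=P["world_from_camera"]; c=(T[:3,:3].T@(np.asarray(p)-T[:3,3]))*[1,-1,-1]; u=P["mtx"]@c; return u[:2]/u[2]
E
python3 - <<'E'
from h import *
a=cv2.imread("pics/scene0.png")[195:335,190:370]; b=cv2.imread("pics/top0.png")[80:200,310:500]
a=cv2.resize(a,(720,560)[:2],interpolation=cv2.INTER_CUBIC)
cv2.imwrite("pics/c1.png",a)
b=cv2.resize(b,(760,480),interpolation=cv2.INTER_CUBIC); cv2.imwrite("pics/c2.png",b)
P=eyes.camera_params("top")
for px in [(328,97),(487,105),(344,100),(407,104),(468,107)]: print("bar/peg",px,onz(P,px,.226))
for px in [(344,135),(404,138),(468,143)]: print("handle top",onz(P,px,.235))
im=cv2.imread("pics/top0.png"); m=(im.max(2)<32).astype(np.uint8)
m[:80]=0;m[185:]=0;m[:,:180]=0;m[:,285:]=0
m=cv2.morphologyEx(m,cv2.MORPH_OPEN,np.ones((3,3)))
cs=cv2.findContours(m,0,2)[0]; c=max(cs,key=cv2.contourArea); print(cv2.boundingRect(c),cv2.minEnclosingCircle(c))
E
```

```text
bar/peg (328, 97) [ 0.6612 -0.0203  0.226 ]
bar/peg (487, 105) [ 0.6397 -0.3531  0.226 ]
bar/peg (344, 100) [ 0.6543 -0.0536  0.226 ]
bar/peg (407, 104) [ 0.644  -0.1852  0.226 ]
bar/peg (468, 107) [ 0.6359 -0.3129  0.226 ]
handle top [ 0.5772 -0.0515  0.235 ]
handle top [ 0.5692 -0.1743  0.235 ]
handle top [ 0.5569 -0.3053  0.235 ]
(189, 90, 80, 80) ((229.93540954589844, 131.07655334472656), 41.86906051635742)
```

View pics/c1.png

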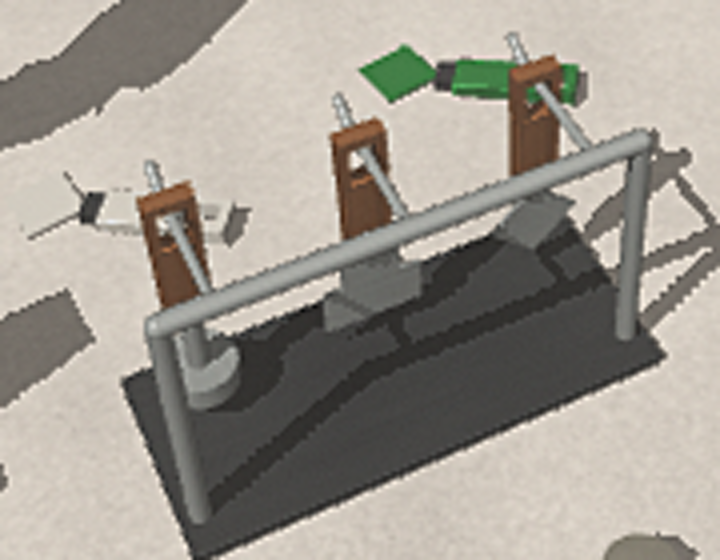

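View pics/c2.png

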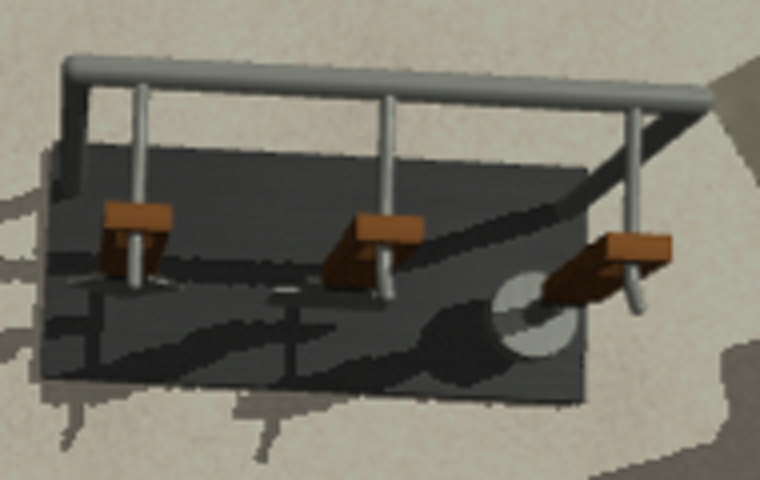

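The middle tool has the stepped, square blade, so it is the scraper. The right-hand one (-y) is the tamper, and the left one, with the diamond blade, is the trowel. I'll triangulate the key points across both views.

```bash
python3 - <<'E'
from h import *
T,S=eyes.camera_params("top"),eyes.camera_params("scene")
def tri(a,b):
    (o1,d1),(o2,d2)=ray(T,a),ray(S,b); A=np.c_[d1,-d2]; t=np.linalg.lstsq(A,o2-o1,rcond=None)[0]
    p,q=o1+d1*t[0],o2+d2*t[1]; return (p+q)/2,np.linalg.norm(p-q)
for n,a,b in [("scr top",(407.3,136.7),(280,228.3)),("tam top",(469.6,141.7),(232.5,244.5)),("mid tip",(406.6,153.8),(274.8,219.5)),("tam tip",(469.5,157.5),(227.8,236)),("bar L",(327.5,97.5),(351.5,231)),("bar R",(487,105),(229,276.5))]:
    print(n,*tri(a,b))
print(onz(T,(407.3,136.7),.23),onz(T,(469.6,141.7),.23))
for px in [(229,130),(189,130),(229,90),(229,170)]: print("rim",px,onz(T,px,.125))
im=cv2.imread("pics/scene0.png"); m=(im.max(2)<45).astype(np.uint8); m[:,:360]=0;m[:,460:]=0;m[:180]=0;m[280:]=0
m=cv2.morphologyEx(m,cv2.MORPH_OPEN,np.ones((3,3)))
c=max(cv2.findContours(m,0,2)[0],key=cv2.contourArea); print(cv2.boundingRect(c))
c0=onz(T,(229,130),.125)
cir=np.array([proj(S,c0+[.092*np.cos(t),.092*np.sin(t),0]) for t in np.linspace(0,6.28,60)]); print("pred rim bbox",cir.min(0),cir.max(0))
w=eyes.capture("wrist"); cv2.imwrite("pics/w0.png",w[:,:,::-1]); o=monitor.get_obs()
W=eyes.camera_params("wrist"); Rt=R.from_rotvec(o["orientation"]).as_matrix(); 
print("cam in tool",Rt.T@(W["world_from_camera"][:3,3]-o["tcp_pos"])); print(Rt.T@W["world_from_camera"][:3,:3]); print(Rt)
yaw=-.0645
for q in [(.56,-.18,.26),(.5,-.18,.3),(.58,.2,.3)]:
    for y in (yaw,yaw+np.pi):
        o=R.from_euler("zyx",[y,0,np.pi]).as_rotvec(); print(q,y,kinematics.ik(q,o))
E
```

```text
scr top [ 0.5752 -0.1809  0.2266] 0.004840018442529391
tam top [ 0.5631 -0.3091  0.2264] 0.006529932350751328
mid tip [ 0.5393 -0.1781  0.2264] 0.0050151559947671995
tam tip [ 0.5298 -0.3078  0.2257] 0.005650589583781522
bar L [ 0.6669 -0.0176  0.2111] 0.004214425279793051
bar R [ 0.644  -0.3532  0.2179] 0.007532870886455389
[ 0.5732 -0.1823  0.23  ] [ 0.5608 -0.3107  0.23  ]
rim (229, 130) [0.623  0.2113 0.125 ]
rim (189, 130) [0.6243 0.3046 0.125 ]
rim (229, 90) [0.7198 0.2121 0.125 ]
rim (229, 170) [0.5282 0.2106 0.125 ]
(418, 239, 10, 16)
pred rim bbox [372.9543 192.9166] [434.3278 235.6032]
cam in tool [ 0.0813  0.0008 -0.1621]
[[ 0.0004  0.9566  0.2913]
 [ 1.     -0.0005  0.0004]
 [ 0.0005  0.2913 -0.9566]]
[[ 0.9023  0.4311 -0.0007]
 [ 0.4311 -0.9023  0.0012]
 [-0.0001 -0.0014 -1.    ]]
(0.56, -0.18, 0.26) -0.0645 [ 0.3053  0.3067 -0.1258  1.7196  0.0421  1.1179 -1.3394]
(0.56, -0.18, 0.26) 3.0770926535897933 [ 0.7229  0.3767 -0.6689  1.691   0.2513  1.1614  1.6226]
(0.5, -0.18, 0.3) -0.0645 [ 0.3591  0.1797 -0.1505  1.7925  0.0291  1.1716 -1.3066]
(0.5, -0.18, 0.3) 3.0770926535897933 [ 0.7906  0.2343 -0.6603  1.7656  0.1537  1.1938  1.722 ]
(0.58, 0.2, 0.3) -0.0645 [ 0.0994  0.4017 -0.7183  1.5775  0.2732  1.2655 -2.1684]
(0.58, 0.2, 0.3) 3.0770926535897933 [ 0.2116  0.4496 -0.8919  1.5703  0.3592  1.2948  0.9046]
```

The two views disagree by about 5 mm, so I'll refine the rack tools with the wrist camera from above.

```bash
cat >> h.py <<'E'
YAW=-.0645
def ori(yaw=YAW,tilt=0.): # tilt: tool top leans to +x (yaw frame)
    return (R.from_euler("z",yaw)*R.from_euler("y",tilt)*R.from_euler("x",np.pi)).as_rotvec()
E
python3 - <<'E'
from h import *
manip.move_straight([.291,-.609,.40],vel=.3)
manip.move_ptp([.56,-.245,.38],ori())
o=monitor.get_obs(); W=eyes.camera_params("wrist"); w=eyes.capture("wrist"); cv2.imwrite("pics/w1.png",w[:,:,::-1])
np.savez("w1.npz",mtx=W["mtx"],world_from_camera=W["world_from_camera"])
print(o["time_s"],o["tcp_pos"],W["mtx"])
for n,p in [("scr",(.5735,-.182,.23)),("tam",(.561,-.3105,.23)),("tip",(.539,-.178,.228))]: print(n,proj(W,p))
E
```

```text
2.55 [ 0.5594 -0.2464  0.3796] [[284.3946   0.     322.1031]
 [  0.     284.3946 199.8215]
 [  0.       0.       1.    ]]
scr [264.0142 179.8259]
tam [378.8239 183.3229]
tip [264.6544 208.5371]
```

View pics/w1.png

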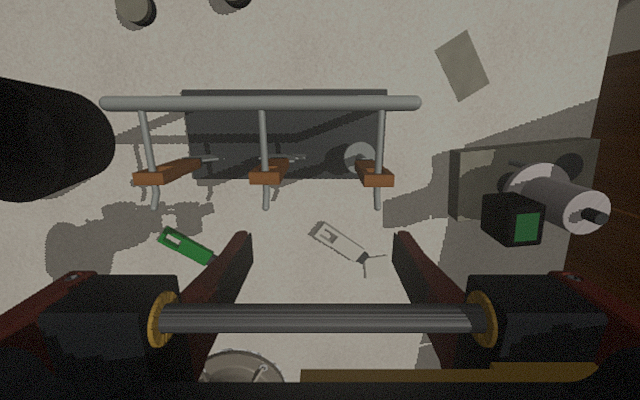

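The wrist view shows the bar level in the image, so the yaw is right. The middle handle top is at about (265,177), the tamper's at about (377,180) and the bucket at upper left. I'll extract the handle edges numerically.

```bash
python3 - <<'E'
from h import *
W=dict(np.load("w1.npz")); im=cv2.imread("pics/w1.png"); g=im[:,:,2].astype(int)-im[:,:,0]
for n,c0,c1 in [("scr",240,300),("tam",352,405)]:
    sub=g[145:200,c0:c1]; 
    for r in range(155,192,2):
        cols=np.where(g[r,c0:c1]>40)[0]
        print(n,r,(cols.min()+c0,cols.max()+c0) if len(cols) else None,int(im[r,c0:c1,2][cols].mean()) if len(cols) else 0)
for px in [(102,103),(420,103)]: print("bar",onz(W,px,.222))
for n,px in [("tip mid",(265.5,209)),("tip tam",(377.5,208)),]: print(n,onz(W,px,.228))
E
```

```text
scr 155 None 0
scr 157 None 0
scr 159 (np.int64(269), np.int64(287)) 70
scr 161 (np.int64(285), np.int64(287)) 76
scr 163 (np.int64(281), np.int64(287)) 72
scr 165 None 0
scr 167 (np.int64(269), np.int64(277)) 111
scr 169 (np.int64(254), np.int64(269)) 93
scr 171 None 0
scr 173 (np.int64(249), np.int64(278)) 111
scr 175 (np.int64(249), np.int64(279)) 112
scr 177 (np.int64(249), np.int64(279)) 113
scr 179 (np.int64(249), np.int64(279)) 111
scr 181 (np.int64(249), np.int64(279)) 109
scr 183 (np.int64(250), np.int64(279)) 105
scr 185 None 0
scr 187 None 0
scr 189 None 0
scr 191 None 0
tam 155 None 0
tam 157 None 0
tam 159 None 0
tam 161 (np.int64(370), np.int64(370)) 72
tam 163 None 0
tam 165 (np.int64(361), np.int64(361)) 76
tam 167 (np.int64(382), np.int64(382)) 64
tam 169 (np.int64(366), np.int64(384)) 105
tam 171 (np.int64(368), np.int64(373)) 114
tam 173 None 0
tam 175 (np.int64(364), np.int64(393)) 107
tam 177 (np.int64(365), np.int64(393)) 114
tam 179 (np.int64(364), np.int64(393)) 114
tam 181 (np.int64(364), np.int64(393)) 114
tam 183 (np.int64(364), np.int64(393)) 111
tam 185 (np.int64(364), np.int64(393)) 108
tam 187 None 0
tam 189 None 0
tam 191 None 0
bar [ 0.6664 -0.0185  0.222 ]
bar [ 0.6441 -0.3564  0.222 ]
tip mid [ 0.5384 -0.1789  0.228 ]
tip tam [ 0.531  -0.3091  0.228 ]
```

The wrist and top views agree to about 3 mm: scraper top at (.576,-.182), tamper top at (.564,-.3105), tool-to-bar spacing 80 mm as specified. Now I'll take the scraper.

```bash
cat >> h.py <<'E'
U=np.array([np.cos(YAW),np.sin(YAW),0]); Z=np.array([0,0,1.])
def say(t):
    o=monitor.get_obs(); print(t,"t%.2f"%o["time_s"],o["tcp_pos"],"gap %.3f F"%o["finger_gap"],o["force"],"pad %.1f"%o["gripper_force"])
def take(xy):
    p=np.array([*xy,.176])
    manip.move_ptp(p+[0,0,.10],ori()); manip.move_straight(p,vel=.1,stop_force=8); say("down")
    manip.gripper_to(.0,strength=40); say("grip")
    if not .33<monitor.get_obs()["finger_gap"]<.45: raise SystemExit("no grip")
    q=np.array(monitor.get_obs()["tcp_pos"]); q[2]=p[2]
    manip.move_straight(q+.017*Z,vel=.04); say("up")
    if manip.move_straight(q+.017*Z-.085*U,vel=.06,stop_force=10): say("caught"); raise SystemExit
    say("off"); manip.move_straight(q-.085*U+.20*Z,vel=.2); say("high")
E
python3 - <<'E'
from h import *
take((.576,-.182))
manip.move_ptp([.50,.06,.40],ori()); say("mid")
W=eyes.camera_params("wrist"); w=eyes.capture("wrist"); cv2.imwrite("pics/w2.png",w[:,:,::-1]); np.savez("w2.npz",mtx=W["mtx"],world_from_camera=W["world_from_camera"])
print(proj(W,[.629,.2115,.125]))
E
```

```text
down t4.31 [ 0.5766 -0.1821  0.1768] gap 1.000 F [ 0.9799  0.0976 -0.6669] pad 0.0
grip t5.18 [ 0.576 -0.182  0.176] gap 0.389 F [ 0.5805  1.2346 -0.2608] pad 40.0
up t5.76 [ 0.576  -0.182   0.1931] gap 0.386 F [-0.5827  0.9322 -1.0454] pad 40.0
off t7.33 [ 0.4915 -0.1764  0.193 ] gap 0.384 F [-0.5712  0.3887 -1.3324] pad 40.0
high t8.39 [ 0.4906 -0.1763  0.3747] gap 0.385 F [ 0.1047  0.043  -2.4465] pad 40.0
mid t9.33 [0.5001 0.0581 0.3993] gap 0.388 F [ 0.1492 -0.8234 -2.5908] pad 40.0
[208.9335  85.9108]
```

View pics/w2.png

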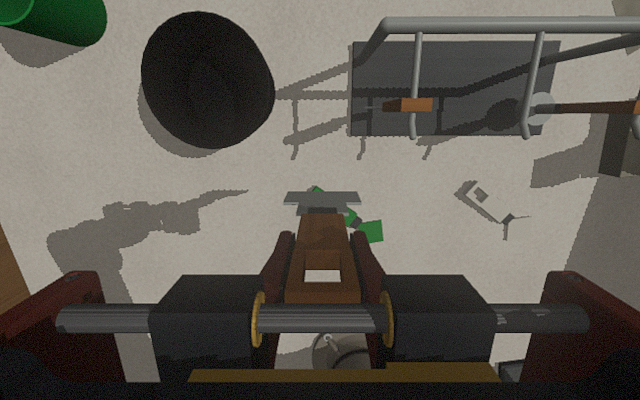

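The scraper is held straight, with its square blade at about (323,200). The bucket outline spans columns 141–274 and rows 12–149. I'll check that against the predicted outline.

```bash
python3 - <<'E'
from h import *
from scipy.optimize import least_squares
W=dict(np.load("w2.npz")); im=cv2.imread("pics/w2.png"); m=(im.max(2)<48).astype(np.uint8); m[:, :125]=0; m[160:]=0; m[:,290:]=0
m=cv2.morphologyEx(m,cv2.MORPH_OPEN,np.ones((5,5))); c=max(cv2.findContours(m,0,2)[0],key=cv2.contourArea); b=cv2.boundingRect(c); obs=np.array([b[0],b[1],b[0]+b[2],b[1]+b[3]]); print("obs",obs)
t=np.linspace(0,2*np.pi,90)
def bb(xy):
    q=np.array([proj(W,[xy[0]+r*np.cos(a),xy[1]+r*np.sin(a),z]) for r,z in ((.092,.125),(.08,0)) for a in t]); return np.r_[q.min(0),q.max(0)]
print("pred",bb((.629,.2115))); s=least_squares(lambda x:bb(x)-obs,[.629,.2115],x_scale=.01,diff_step=1e-3); print(s.x,s.fun)
E
```

```text
obs [141  12 275 149]
pred [143.5056  11.9209 277.9425 150.6788]
[0.6301 0.2156] [-0.5278 -0.8019  0.6923  1.1244]
```

The bucket fits at (.630,.215) with 1 px residuals. I'll place the scraper leaning 8° on the far wall.

```bash
cat >> h.py <<'E'
B=np.array([.630,.215,0])
def place(d,tilt,opening):
    a=U*np.sin(tilt)+Z*np.cos(tilt); f=B+d*U+.005*Z+.136*a; o=ori(YAW,tilt)
    manip.move_ptp(f+.17*Z,o); say("above"); manip.move_straight(f+.02*Z,vel=.12,stop_force=8); say("in")
    print(manip.move_straight(f-.006*Z,vel=.02,stop_force=3)); say("floor")
    manip.gripper_to(opening); say("open")
    g=np.array(monitor.get_obs()["tcp_pos"]); manip.move_straight(g+.12*a,vel=.12); say("away")
E
python3 - <<'E'
from h import *
place(.057,np.radians(8),.65)
manip.move_ptp([.56,-.05,.40],ori()); say("mid")
for n in ("top","scene","wrist"): cv2.imwrite(f"pics/{n}3.png",eyes.capture(n)[:,:,::-1])
a=cv2.resize(cv2.imread("pics/top3.png")[80:190,170:290],(480,440)); b=cv2.resize(cv2.imread("pics/scene3.png")[150:260,350:460],(440,440))[:, :320]
cv2.imwrite("pics/c3.png",np.hstack([a,b]))
E
```

```text
above t10.44 [0.706  0.2088 0.3108] gap 0.386 F [ 0.9194 -0.2155 -1.7379] pad 40.0
in t11.84 [0.7063 0.2104 0.1608] gap 0.385 F [ 0.1289  0.1009 -1.5884] pad 40.0
True
floor t12.78 [0.7057 0.2101 0.1396] gap 0.384 F [0.7478 0.0795 5.039 ] pad 40.0
open t13.34 [0.7048 0.2096 0.1381] gap 0.655 F [-0.0816 -0.7081 -0.8086] pad 0.0
away t14.49 [0.721  0.2084 0.2558] gap 0.650 F [ 0.4616 -0.2117 -0.638 ] pad 0.0
mid t15.77 [ 0.5604 -0.0489  0.3994] gap 0.655 F [ 0.1581 -0.9515  0.4019] pad 0.0
```

View pics/c3.png

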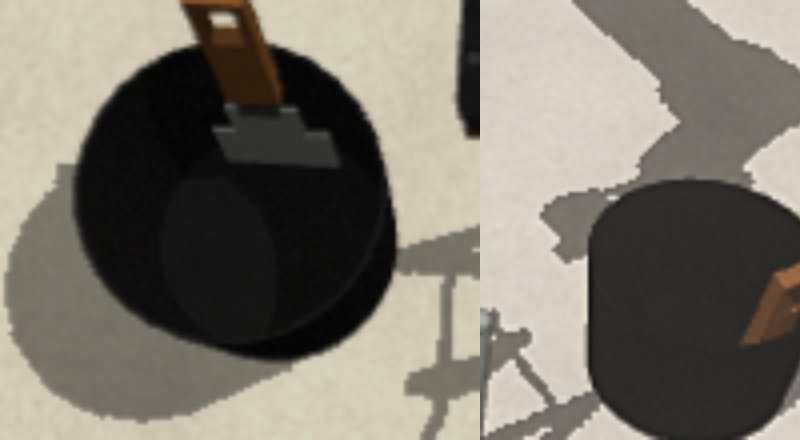

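The scraper stands blade down against the far wall (blade at about (278,140) in the crop) and the bucket is upright, with room on the near side. Now the tamper.

```bash
python3 - <<'E'
from h import *
manip.gripper_to(1.0)
take((.564,-.3105))
manip.move_ptp([.50,.02,.42],ori()); say("mid")
w=eyes.capture("wrist"); cv2.imwrite("pics/w4.png",w[:,:,::-1])
place(-.030,0.,.65)
manip.move_ptp([.50,.0,.42],ori()); manip.wait(.5); say("end")
for n in ("top","scene","wrist"): cv2.imwrite(f"pics/{n}5.png",eyes.capture(n)[:,:,::-1])
a=cv2.resize(cv2.imread("pics/top5.png")[60:200,170:310],(400,400)); b=cv2.imread("pics/scene5.png")[170:300,200:460]
cv2.imwrite("pics/c5.png",np.hstack([a,cv2.resize(b,(400,200)).repeat(2,0)]))
E
```

```text
down t18.84 [ 0.5645 -0.3107  0.1768] gap 1.002 F [ 0.1432 -0.1414  0.0704] pad 0.0
grip t19.72 [ 0.564  -0.3105  0.176 ] gap 0.385 F [ 0.5601 -0.3074 -0.2406] pad 40.0
up t20.29 [ 0.564  -0.3105  0.1931] gap 0.386 F [ 0.1984  0.4399 -2.4664] pad 40.0
off t21.86 [ 0.4796 -0.3049  0.193 ] gap 0.382 F [-0.5013  0.2556 -3.007 ] pad 40.0
high t22.93 [ 0.4786 -0.3048  0.3746] gap 0.386 F [-0.1583 -0.1355 -3.7525] pad 40.0
mid t24.17 [0.5002 0.0181 0.4195] gap 0.389 F [ 0.0011  0.3486 -2.4907] pad 40.0
above t25.19 [0.6008 0.215  0.3115] gap 0.385 F [-0.315  -0.3506 -2.8065] pad 40.0
in t26.59 [0.6006 0.2173 0.1619] gap 0.382 F [ 0.0991 -0.908  -3.4782] pad 40.0
True
floor t27.52 [0.6001 0.2169 0.141 ] gap 0.386 F [-0.0734 -0.8714  4.8867] pad 40.0
open t28.09 [0.5989 0.2161 0.1396] gap 0.651 F [-0.2766 -0.1934 -0.0126] pad 0.0
away t29.24 [0.5985 0.2158 0.2586] gap 0.646 F [-0.0823  0.2785  0.464 ] pad 0.0
end t30.85 [0.5001 0.0002 0.4199] gap 0.650 F [-0.5442 -0.6433 -0.9163] pad 0.0
```

View pics/c5.png

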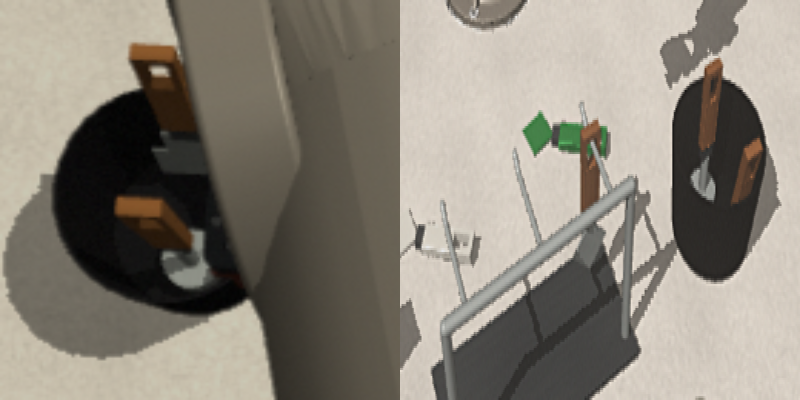

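View pics/scene5.png

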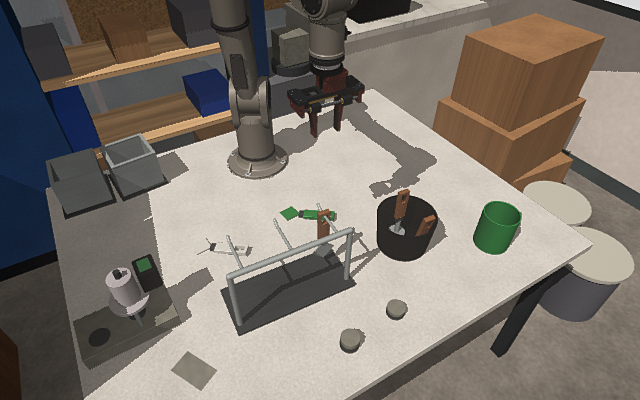

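The final scene shows both tools standing in the upright bucket (tamper handle at about (402,203), scraper at about (425,225)). The trowel is still on its peg at (323,225), and the robot is clear of everything.

```bash
python3 -c "
from station import manip
print(manip.sign_off())"
```

```text
the job is handed in; nothing more can be done
None
```

The scraper and the tamper are both standing working end down in the upright black bucket, each lowered to the floor before release; the trowel still hangs on its peg, and I handed the job in at about 31 s of the 67 s limit.

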